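# Cover the stack, then show the next finish sample label up

### The arm

A 6-joint arm with a two-finger parallel gripper is mounted at the origin on the work surface. World frame = base frame: x ahead of the robot, y to its left, z up, the work surface at z = 0. Lengths are in mm, angles in rad, forces in N, time in s.
With the tool pointing down it reaches from about 375 to 975 mm from the base axis. Payload 3.8 kg.
Tool frame: the origin (TCP) lies midway between the tips of the shut fingers; the grasp point (between the pads) lies 19 mm behind it; z points along the fingers, y is the line along which they close (so a half turn about z gives the same grasp; the last joint's range is limited). The gripper opens to 85 mm and grips with 20 to 120 N. Pads are 22 mm wide; open, the fingers measure 114 mm over their backs; the gripper's body (76 mm by 85 mm) begins 54 mm behind the grasp point. The pads swing forward as they close: fully open they stand 13 mm farther back than shut.
Start: joints at [1.096, 0.264, 1.604, -0, 1.274, -0.037], TCP at [286.162, 611.334, 231.28] pointing down, gripper open.
Joint ranges: [-2.63, 2.63], [-0.94, 2.18], [0.31, 2.57], [-1.31, 4.45], [0, 2.66], [-2.55, 2.55]. Speed limits (rad/s): [2.57, 2.57, 3.14, 3.14, 3.14, 3.14].

### API

Orientations are given as a unit quaternion [x, y, z, w].
In Python, from station import ctrl gives the robot as it stands. The module is installed in compiled form; this text tells all that it offers. Calls block until the motion is done:
- ctrl.move_pose(position, orientation): joint-space move of the TCP to a pose.
- ctrl.move_straight(position, orientation=None, feed=150): straight line of the TCP; orientation=None keeps the orientation; feed is the mean speed in mm/s.
- ctrl.movej(angles): joint-space move.
- ctrl.move_gripper(opening): finger opening in mm; the grip force is fixed at half the most; returns when the fingers have stopped.
- ctrl.dwell(seconds).
- ctrl.ik(position, orientation): joint angles nearest the present ones, or None.
- ctrl.capture(name): name is "side" or "top" or "wrist"; returns (picture, depth): 400x640x3 uint8, red, green, blue; 400x640 float32, mm along the optical axis (not along the pixel's ray), 0 where there is no reading.
- ctrl.get_calibration(name): a dict with "fov_y" (degrees; the focal length in pixels is half the picture's height over the tangent of half this angle, whatever the lens; pixels are square), "cx", "cy" (the principal point, pixels), "world_to_cam" (4x4, takes a point from world to camera coordinates); the wrist camera has in their place "mount" (4x4, takes a point from camera to tool coordinates, whose origin is the TCP and whose axes are the flange's). Camera axes: x right, y down, z forward; pixel columns grow to the right and rows downward; lengths in mm; the calibration is good to about 2 mm. A picture is of the moment at which its call begins: read the wrist's pose just before it. get_calibration takes no time and is no camera call.
A pose or a line that the arm cannot do raises ctrl.Unreachable and nothing moves.
- ctrl.sign_off(): hands the job in; it is judged then, once.
Readings, each from a call of its own:
- ctrl.read_time_s(): time.
- ctrl.read_joints(): joint angles.
- ctrl.read_dq(): joint speeds.
- ctrl.read_effort(): joint torques, N m.
- ctrl.read_ee_pos(): TCP position.
- ctrl.read_ee_rot(): TCP orientation.
- ctrl.read_contact_force(): force on the tool from outside, world axes, zero at the start.
- ctrl.read_torque(): the same for the moment, N m.
- ctrl.read_finger_gap(): finger opening in mm.
- ctrl.read_grasp_force(): force on a finger pad.
Only numpy, scipy, OpenCV 4.12 (cv2) and the standard library are available. Lean on these libraries where they do the work, as an engineer would, in place of code of your own. Each camera call takes 0.05 s, during which the arm holds its last target. There are 200 camera calls.

### The job

Set the separator board (do not drop it) squarely on top of the metal plate lying in the cradle and let go of it. Then lift the plate that stands in the slotted rack, holding it only by its plain part and not by the matte end that its small corner notch marks, and hold that matte end over the middle of the stack, about 10 cm above it and touching nothing, with the label side turned up at least half way from upright to face-up, so it can be read before it goes on. The job finishes while you are still holding the plate there; leave the cradled plate and the clutter where they are.

Things in the scene. Friction and masses are not known exactly. Their poses are not given: they have to be found in the camera images.
- cradle: Fixed wooden cradle: base board 136 x 70 mm (x, y), 8 mm thick, an end block 10 mm thick at each x end, tops 26 mm above the table, 116 mm clear between them; open along both long sides. Origin: centre of its underside, on the table. A plain metal plate lies loose in its middle along x, its top 18 mm above the table: the stack.
- stacked: The loose plain metal plate lying in the cradle, 100 x 50 x 10 mm (x, y, z), 0.3 kg. Origin: centre of its underside.
- separator_center (a point): Centre of the loose rigid fibreboard separator, 106 x 56 x 6 mm (x, y, z; grasp it across its 56 mm width), about 50 g. It lies flat on a fixed wooden stand (90 x 40 mm, smaller than the board) with its underside 20 mm above the table and its edges overhanging. Laid on the stack its centre is 21 mm above the table.
- plate_center (a point): Centre of the loose notched aluminium plate, 100 x 10 x 50 mm (x, y, z), 0.10 to 0.20 kg, standing on its long edge in the rack, z up, top 58 mm above the table. Plain part: x -50 to +16 mm; matte end: +16 to +50. A 16 mm square notch cuts its (+x, +z) corner. The +y face is the label side (paper label on the matte end): seen from there, notch on top, the notch is at upper left.
- plate_matte (a point): Middle of the matte end of the notched plate, 33 mm along +x from the plate's centre, same axes.
- rack: Fixed wooden rack that holds the notched plate: 84 x 52 mm (x, y), 22 mm high, with one slot along its x, 12 mm wide, whose floor is 8 mm above the table. Looks the same from both sides. Origin: centre of its underside. The plate's x runs along the rack's x.
- polish_can: Polish can, 68 mm wide, 149 mm high, at the back; clutter, leave it. Origin: centre of its underside.
- nut0: Loose steel nut, 32 mm across, 11 mm high; clutter, leave it. Origin: centre of its underside.
- nut1: Loose steel nut, 32 mm across, 11 mm high; clutter, leave it. Origin: centre of its underside.
- nut2: Loose steel nut, 32 mm across, 11 mm high; clutter, leave it. Origin: centre of its underside.
- sanding_block: Wooden sanding block 40 x 75 x 30 mm, near the robot; clutter, leave it. Origin: centre of its underside.
- screwdriver: Screwdriver lying at the back; clutter, leave it. Origin: centre of its underside.
- tin: Open steel tin, 80 mm wide, 50 mm high, at the back; clutter, leave it. Origin: centre of its underside.
There are look-alikes about, which are no part of the job. There is more than one size of the part that bears separator_center; the job needs the largest.

How it is judged (in metres and radians):
On the way, in this order (a step that is already met when the one before it is completed fails the run):
1. the separator lies squarely on the cradled plate, let go (x of separator_center in the frame of cradle between -0.01 and 0.01 m and y of separator_center in the frame of cradle between -0.01 and 0.01 m and z of separator_center in the frame of cradle between 0.017 and 0.025 m and angle between the x axis of separator_center and the x axis of cradle, either way round below 0.15 rad and contact force between separator and the arm below 0.05 N and contact force between separator and the fingers below 0.05 N and contact force between separator and stacked above 0.05 N and linear speed of separator below 0.02 m/s), for 0.2 s.
2. the notched plate is lifted clear of the rack (height (world z) of plate_center above 0.065 m and contact force between plate and the fingers above 0.5 N), for 0.2 s.
At the end, for the whole second after the job is handed in: Separator let go, flat on the cradled plate, within 10 mm and 0.15 rad of the cradle; cradled plate moved under 12 mm; notched plate held still, touching nothing else, middle of its matte end within 35 mm (level) of the cradle's centre, 70-220 mm above the table, label side within 0.96 rad of up (all of step 1 and horizontal distance between plate_matte and cradle below 0.035 m and height (world z) of plate_matte between 0.07 and 0.22 m and angle between plate_center's own y axis and vertical below 0.96 rad and contact force between plate and the fingers above 0.5 N and contact force between plate and separator below 0.05 N and contact force between plate and cradle below 0.05 N and contact force between plate and stacked below 0.05 N and contact force between plate and rack below 0.05 N and linear speed of plate below 0.04 m/s and distance of stacked from where it was at the start of the episode below 0.012 m); the arm keeps its last pose, push and grip.
It fails at once if the fingers touch the matte end of the notched plate (contact force between the fingers and plate_c1 above 0.5 N or contact force between the fingers and plate_c2 above 0.5 N).
It fails at once if the separator is dropped: let go above the cradle, more than 20 mm above its place (height (world z) of separator_center above 0.041 m and horizontal distance between separator_center and cradle below 0.08 m and contact force between separator and the fingers below 0.01 N).
It fails at once if the cradled plate is shoved more than 15 mm (distance of stacked from where it was at the start of the episode above 0.015 m).
It fails at once if clutter is disturbed (distance of any of polish_can, nut0, nut1, nut2, sanding_block, screwdriver, tin from where it was at the start of the episode above 0.02 m).
It also fails if it takes over 61 s, if anything falls off the work surface, if the arm or the gripper's body presses on something with over 40 N, if the wrist force passes 120 N, or if a joint passes its speed limit or range.

## Working session

There is one attempt and no reset: what is moved stays moved. The work goes in short steps, each a Python script; the robot and the scene stay as the last script left them, time stands still between calls to the robot, and variables do not carry over. Pictures are saved under pics/ and viewed, at most 10 in all, crops included, and the job is handed in when it is done.

```bash
mkdir -p pics; ls
python3 - <<'E'
from station import ctrl
import cv2,numpy as np
for n in ("top","side"):
    p,d=ctrl.capture(n); cv2.imwrite(f"pics/{n}0.png",p[:,:,::-1]); np.savez(f"{n}0.npz",p=p,d=d)
    c=ctrl.get_calibration(n); print(n,c["fov_y"],c["cx"],c["cy"],np.round(c["world_to_cam"],3).tolist(), [k for k in c if k not in("fov_y","cx","cy","world_to_cam")])
c=ctrl.get_calibration("wrist"); print({k:(np.round(v,3).tolist()) for k,v in c.items()})
print(ctrl.read_time_s(),ctrl.read_ee_rot())
E
```

```text
pics
top 56.357700222791955 323.59521796107185 203.9843473236751 [[-0.029, -0.999, 0.029, -5.303], [-0.993, 0.025, -0.112, 588.253], [0.111, -0.032, -0.993, 937.61], [0.0, 0.0, 0.0, 1.0]] []
side 55.93855903269228 318.5312422193818 200.84977909907434 [[0.85, -0.526, -0.012, -492.83], [-0.389, -0.614, -0.687, 262.887], [0.354, 0.589, -0.727, 547.032], [0.0, 0.0, 0.0, 1.0]] []
{'fov_y': 66.099, 'cx': 322.708, 'cy': 195.943, 'mount': [[0.001, -0.953, -0.302, 78.374], [1.0, 0.0, 0.0, -0.484], [-0.0, -0.302, 0.953, -142.258], [0.0, 0.0, 0.0, 1.0]]}
0.1 [ 2.17153648e-01  9.76136914e-01 -9.72694211e-04 -2.67527095e-04]
```

View pics/top0.png

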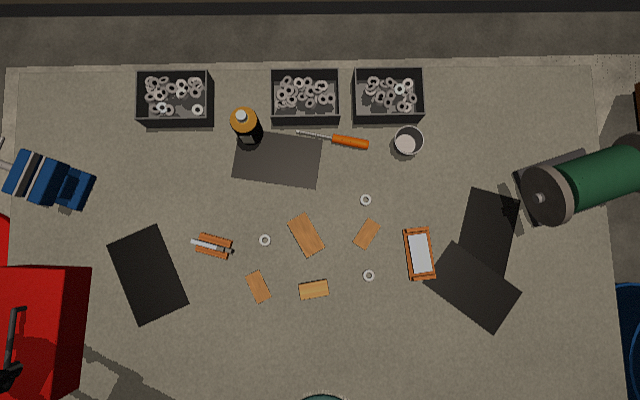

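View pics/side0.png

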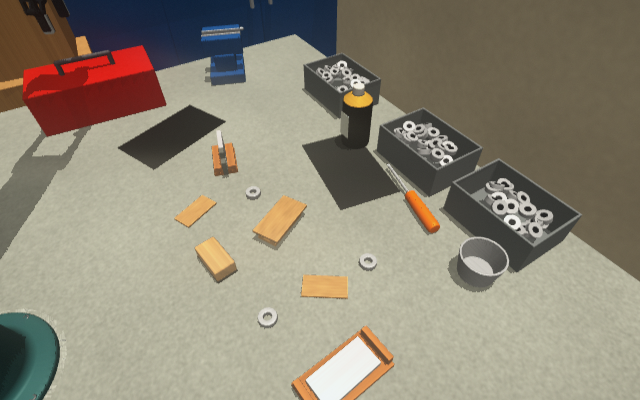

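The top view shows the cradle with its white plate at (420,253) and the rack with the notched plate at (213,245). The largest board is at (306,234), with smaller look-alikes at (367,232) and (258,286). The sanding block is at (313,289). The side view agrees. Next I'll measure coarse positions.

```bash
cat > h.py <<'E'
from station import ctrl
import cv2,numpy as np
from scipy.spatial.transform import Rotation as R
def cam(name, pos=None, rot=None):
    """returns (f,cx,cy,cam_to_world)"""
    c=ctrl.get_calibration(name); f=200/np.tan(np.radians(c["fov_y"])/2)
    if name=="wrist":
        T=np.eye(4); T[:3,:3]=R.from_quat(rot).as_matrix(); T[:3,3]=pos; M=T@np.array(c["mount"])
    else: M=np.linalg.inv(np.array(c["world_to_cam"]))
    return f,c["cx"],c["cy"],M
def onplane(C,uv,z):
    f,cx,cy,M=C; uv=np.atleast_2d(np.asarray(uv,float))
    r=np.c_[(uv[:,0]-cx)/f,(uv[:,1]-cy)/f,np.ones(len(uv))]@M[:3,:3].T
    return M[:3,3]+r*((z-M[2,3])/r[:,2])[:,None]
def cloud(C,d):
    f,cx,cy,M=C; v,u=np.mgrid[:d.shape[0],:d.shape[1]]
    P=np.stack([(u-cx)/f*d,(v-cy)/f*d,d],-1)
    return P@M[:3,:3].T+M[:3,3]
def down(yaw):
    """tool z down, closing axis (tool y) at yaw from world x, camera side by sign"""
    y=np.array([np.cos(yaw),np.sin(yaw),0]); z=np.array([0,0,-1.]); return R.from_matrix(np.c_[np.cross(y,z),y,z]).as_quat()
def shot(name,tag):
    pos,rot=ctrl.read_ee_pos(),ctrl.read_ee_rot()
    p,d=ctrl.capture(name); np.savez(tag+".npz",p=p,d=d,pos=pos,rot=rot); cv2.imwrite(f"pics/{tag}.png",p[:,:,::-1])
    return cam(name,pos,rot),p,d
def rect(xy):
    """centre, (long,short), angle of long side"""
    (c,(w,h),a)=cv2.minAreaRect(np.asarray(xy,np.float32)); a=np.radians(a)
    if h>w: w,h,a=h,w,a+np.pi/2
    return np.array(c),(w,h),(a+np.pi/2)%np.pi-np.pi/2
E
python3 - <<'E'
from h import *
z=np.load("top0.npz"); C=cam("top"); p,d=z["p"],z["d"]
P=cloud(C,d); print("table z",np.median(P[200:300,330:400,2]))
hsv=cv2.cvtColor(p,cv2.COLOR_RGB2HSV)
m=((hsv[...,1]>110)&(hsv[...,0]<25)&(hsv[...,2]>80)).astype(np.uint8)
n,l,s,cen=cv2.connectedComponentsWithStats(m)
for i in range(1,n):
    if s[i,4]<80 or s[i,1]<150: continue
    v,u=np.nonzero(l==i); zz=np.median(P[v,u,2])
    h=26
    c,wh,a=rect(onplane(C,np.c_[u,v],h)[:,:2]); print(cen[i].round(),s[i,4],"z",zz.round(1),c.round(1),np.round(wh,1),round(a,3))
# white plate and gray
m=((hsv[...,1]<30)&(hsv[...,2]>150)).astype(np.uint8)
n,l,s,cen=cv2.connectedComponentsWithStats(m)
for i in range(1,n):
    if s[i,4]<40 or s[i,1]<150: continue
    v,u=np.nonzero(l==i); c,wh,a=rect(onplane(C,np.c_[u,v],18)[:,:2]); print("w",cen[i].round(),s[i,4],np.median(P[v,u,2]).round(1),c.round(1),np.round(wh,1),round(a,3))
E
```

```text
table z 1.2921553897391505
[305. 235.] 880 z 27.1 [510.5  27.9] [105.5  55.8] 0.498
[ 29. 321.] 6976 z 110.9 [355.8 710.2] [457.5 156.7] 0.066
[366. 234.] 445 z 5.6 [ 508.8 -130.3] [75.8 39.7] -0.609
[419. 254.] 582 z 10.3 [ 453.5 -265.6] [136.6  68.5] 0.089
[215. 240.] 265 z 23.2 [503.8 260.3] [85.8 21.1] 1.273
[211. 252.] 206 z 23.0 [473.6 270.1] [84.2 17.7] 1.275
[258. 286.] 484 z 5.5 [382.5 152.3] [75.9 40.3] 0.453
[313. 289.] 466 z 30.9 [370.5  11. ] [74.2 40. ] -1.422
w [365. 199.] 58 12.0 [ 600.1 -132. ] [26.6 26.2] -0.815
w [420. 253.] 687 19.0 [ 454.5 -269.9] [98.4 48.4] 0.121
w [264. 240.] 59 12.2 [500.6 135.9] [26.  23.3] 1.543
w [203. 244.] 86 59.0 [493.2 292.7] [68.   9.1] 1.26
w [368. 275.] 54 12.3 [ 401.3 -131.6] [26.1 25.6] 1.54
```

Run:
```python
from h import *
for nm,p,a in (("sep",[510.5,27.9,131],.498),("crad",[454,-267,131],.1),("rack",[488.6,265,160],1.274)):
    for s in (1,-1):
        q=ctrl.ik(p,down(a+s*np.pi/2)); print(nm,s,None if q is None else np.round(q,2))
best=min((down(.498+s*np.pi/2) for s in (1,-1)),key=lambda o:abs(ctrl.ik([510.5,27.9,131],o)[5]))
# pass over the rack for a look first (on the way)
o=min((down(1.274+s*np.pi/2) for s in (1,-1)),key=lambda o:abs(ctrl.ik([488.6,265,165],o)[5]))
ctrl.move_pose([488.6,265,165],o); shot("wrist","wr1")
ctrl.move_pose([510.5,27.9,131],best); shot("wrist","ws1")
print(ctrl.read_time_s(),ctrl.read_ee_pos())
a=cv2.imread("pics/wr1.png");b=cv2.imread("pics/ws1.png")
cv2.imwrite("pics/both1.png",np.vstack([a[50:350],b[50:350]]))
```

```text
sep 1 [ 0.01  0.04  2.05 -0.    1.05 -2.06]
sep -1 [ 0.01  0.04  2.05 -0.    1.05  1.08]
crad 1 [-0.58  0.07  2.02 -0.    1.05 -2.25]
crad -1 [-0.58  0.07  2.02 -0.    1.05  0.89]
rack 1 [ 0.45  0.1   1.94 -0.    1.11 -2.39]
rack -1 [ 0.45  0.1   1.94 -0.    1.11  0.75]
2.6583 [511.00585862  29.1725315  131.40712488]
```

View pics/both1.png

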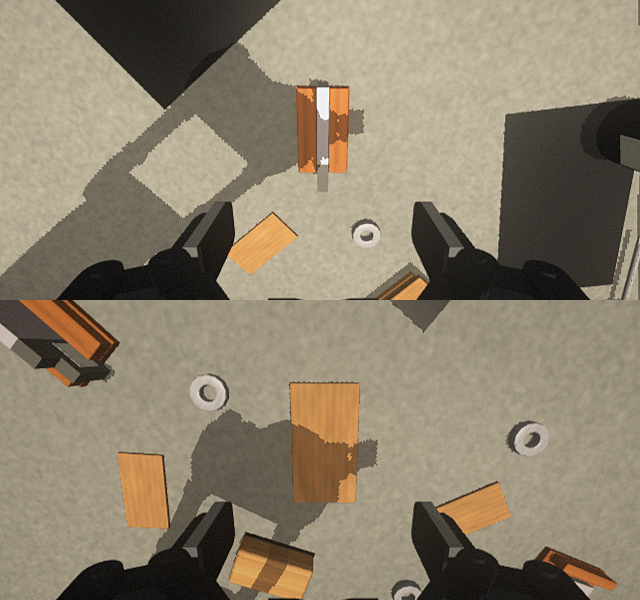

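The upper half shows the rack at about (322,180) in full-frame pixels, with the grey matte end at the bottom of the picture near v≈230. The lower half shows the board at about (325,190) between the fingers. Now I'll get precise poses for both.

Run:
```python
from h import *
z=np.load("ws1.npz"); C=cam("wrist",z["pos"],z["rot"]); P=cloud(C,z["d"])
print("tbl",np.median(P[100:130,300:420,2]).round(1))
hsv=cv2.cvtColor(z["p"],cv2.COLOR_RGB2HSV)
m=((hsv[...,1]>90)&(hsv[...,0]<25)&(hsv[...,2]>50)).astype(np.uint8)
n,l,s,cen=cv2.connectedComponentsWithStats(m)
for i in range(1,n):
    if s[i,4]>2000:
        v,u=np.nonzero(l==i); c,wh,a=rect(onplane(C,np.c_[u,v],26)[:,:2]); print(cen[i].round(),s[i,:5],np.median(P[v,u,2]).round(1),c.round(1),np.round(wh,1),round(a,3))
z=np.load("wr1.npz"); C=cam("wrist",z["pos"],z["rot"]); P=cloud(C,z["d"]); 
print("tbl",np.median(P[60:100,300:420,2]).round(1))
reg=np.zeros(P.shape[:2],bool); reg[110:260,280:370]=1
Z=P[...,2]
for lo,hi,t in ((50,70,"plate top"),(15,30,"rack"),(35,49,"notch")):
    k=reg&(Z>lo)&(Z<hi); v,u=np.nonzero(k)
    if len(v)<5: continue
    zt={"plate top":58,"rack":22,"notch":42}[t]
    c,wh,a=rect(onplane(C,np.c_[u,v],zt)[:,:2]); print(t,len(v),np.median(Z[k]).round(1),(u.min(),u.max(),v.min(),v.max()),c.round(1),np.round(wh,1),round(a,3))
for v in range(128,246,6): print(v,[ (int(Z[v,u]),z["p"][v,u].tolist()) for u in (318,322,326)])
```

```text
tbl -0.4
[56. 59.] [   0    7  120  108 4650] 20.8 [506.9 252.2] [91.9 28.7] 1.275
[324. 191.] [ 290  132   70  121 7947] 25.5 [509.7  27.3] [106.  56.] 0.495
[144. 240.] [ 117  202   53   77 3302] 3.8 [395.6 146.6] [72.7 39.5] 0.436
[477. 258.] [ 436  232   75   54 2203] 3.9 [ 519.8 -121.2] [58.2 40.3] -0.603
[271. 319.] [ 229  286   84   64 3721] 29.0 [375.2  10.9] [75.1 57.4] -1.42
tbl -0.5
plate top 1122 57.4 (np.int64(317), np.int64(328), np.int64(136), np.int64(232)) [489.7 271.6] [83.9  9.4] 1.27
rack 3199 21.4 (np.int64(297), np.int64(348), np.int64(132), np.int64(221)) [488.7 269.5] [87.6 47.7] 1.273
notch 123 41.5 (np.int64(317), np.int64(328), np.int64(134), np.int64(241)) [487.  263.8] [100.3   9.5] 1.271
128 [(0, [195, 187, 162]), (-1, [197, 184, 164]), (-1, [188, 182, 156])]
134 [(37, [100, 89, 83]), (37, [103, 93, 87]), (36, [97, 91, 79])]
140 [(57, [244, 246, 249]), (58, [239, 239, 242]), (58, [239, 240, 242])]
146 [(57, [243, 246, 249]), (57, [241, 240, 243]), (57, [239, 240, 243])]
152 [(57, [246, 248, 249]), (56, [238, 239, 242]), (58, [240, 241, 243])]
158 [(56, [
[... 397 characters left out ...]
 145, 139]), (57, [162, 145, 138])]
194 [(56, [163, 151, 142]), (57, [157, 141, 132]), (56, [159, 146, 138])]
200 [(57, [159, 148, 139]), (58, [159, 142, 132]), (57, [161, 145, 139])]
206 [(57, [158, 148, 137]), (56, [153, 138, 125]), (57, [157, 143, 137])]
212 [(56, [156, 148, 136]), (57, [245, 243, 238]), (56, [243, 241, 235])]
218 [(56, [156, 144, 124]), (57, [154, 144, 122]), (57, [160, 144, 128])]
224 [(56, [149, 137, 118]), (57, [154, 138, 119]), (307, [149, 137, 117])]
230 [(58, [150, 135, 121]), (58, [149, 138, 120]), (58, [151, 142, 123])]
236 [(40, [149, 138, 119]), (42, [153, 138, 119]), (40, [147, 137, 118])]
242 [(-1, [176, 165, 144]), (0, [175, 166, 142]), (1, [177, 162, 143])]
```

Run:
```python
from h import *
ctrl.move_pose([454,-267,131],down(.1-np.pi/2)); C,p,d=shot("wrist","wc1"); P=cloud(C,d)
hsv=cv2.cvtColor(p,cv2.COLOR_RGB2HSV)
m=((hsv[...,1]>90)&(hsv[...,0]<25)&(hsv[...,2]>50)&(P[...,2]>22)).astype(np.uint8)
n,l,s,cen=cv2.connectedComponentsWithStats(m)
for i in range(1,n):
    if s[i,4]>300:
        v,u=np.nonzero(l==i); c,wh,a=rect(onplane(C,np.c_[u,v],26)[:,:2]); print("block",cen[i].round(),s[i,4],np.median(P[v,u,2]).round(1),c.round(1),np.round(wh,1),round(a,3))
m=((P[...,2]>13)&(hsv[...,1]<60)).astype(np.uint8); m[330:]=0
n,l,s,cen=cv2.connectedComponentsWithStats(m)
for i in range(1,n):
    if s[i,4]>1500:
        v,u=np.nonzero(l==i); c,wh,a=rect(onplane(C,np.c_[u,v],18)[:,:2]); print("plate",cen[i].round(),s[i,4],np.median(P[v,u,2]).round(1),c.round(1),np.round(wh,1),round(a,3))
o=down(.495-np.pi/2)
ctrl.move_pose([509.7,27.3,90],o); ctrl.move_straight([509.7,27.3,10],feed=100)
f0=np.array(ctrl.read_contact_force()); ctrl.move_gripper(50)
print("gap",ctrl.read_finger_gap(),ctrl.read_grasp_force(),f0.round(1))
ctrl.move_straight([509.7,27.3,110],feed=100)
shot("wrist","ws2"); shot("side","sd2")
print("gap",ctrl.read_finger_gap(),ctrl.read_grasp_force(),ctrl.read_contact_force(),ctrl.read_time_s())
b=cv2.imread("pics/ws2.png")[50:350];a=cv2.imread("pics/wc1.png")[50:350]
cv2.imwrite("pics/both2.png",np.vstack([a,b]))
```

```text
block [  9. 129.] 701 25.2 [482.5 -17.5] [39.5 20.5] -0.204
block [330. 119.] 1005 25.5 [ 516.  -265.6] [58.9  9.9] -1.469
block [ 26. 253.] 2253 29.2 [371.9  -3.7] [56.1 42.4] -1.42
block [328. 261.] 750 25.3 [ 391.9 -276.5] [59.  11.2] -1.469
plate [328. 188.] 6278 17.5 [ 453.7 -270.8] [99.3 49.3] 0.121
plate [180. 302.] 4482 181.7 [ 311.1 -125.4] [186.8  72.2] -0.976
plate [467. 302.] 4243 183.3 [ 342.5 -431.1] [185.6  72.7] 1.18
gap 53.94669210335734 63.46267819404602 [ 0.8 -0.2 -0.1]
gap 54.414928431464794 63.02745580673218 [-0.21001433  0.12733875 -0.28762737] 7.6167
```

View pics/both2.png

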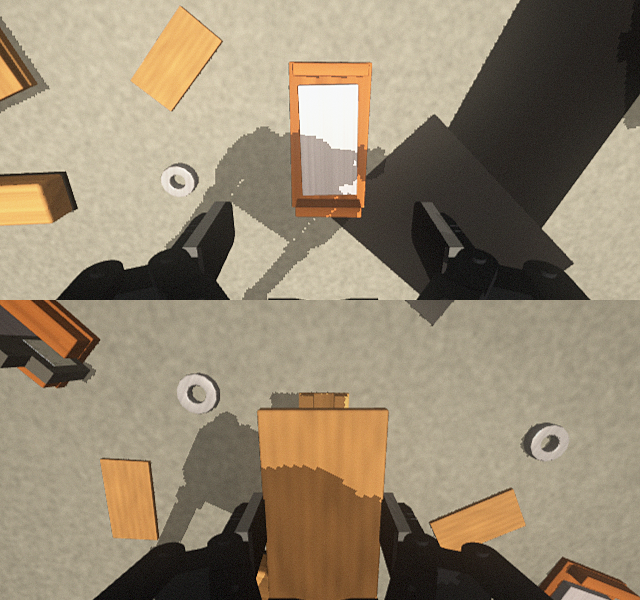

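The cradle sits at about (330,190) in full-frame pixels, with its plate clean and centred between the blocks. The board hangs square and level between the fingers, with its far edge at full-frame v≈158 (right-hand end of that edge at u≈388). I'll place it now, after checking the board's offset in the hand.

Run:
```python
from h import *
z=np.load("ws2.npz"); C=cam("wrist",z["pos"],z["rot"]); Rm=R.from_quat(z["rot"]).as_matrix()
E=onplane(C,[[259,159],[323,159],[387,159]],126.0)-z["pos"]; L=E@Rm; print("edge in tool",L.round(1).tolist())
off=float(np.clip(L[1,0]-53,-4,4)) if abs(L[1,0])<70 else 0.
th=.1; o=down(th-np.pi/2); tx=R.from_quat(o).as_matrix()[:,0]
c=np.array([454,-270.8,0])-tx*off; c[2]=0; print("off",off,c)
at=lambda h:(c+[0,0,h]).tolist()
ctrl.move_pose(at(110),o); ctrl.move_straight(at(20),feed=80); f0=np.array(ctrl.read_contact_force())
h=11.
while True:
    ctrl.move_straight(at(h),feed=20); f=np.array(ctrl.read_contact_force())-f0
    print(h,f.round(1),np.round(ctrl.read_ee_pos(),1))
    if abs(f[2])>3 or h<=7: break
    h-=1
shot("side","sd3"); print(ctrl.read_time_s(),ctrl.read_finger_gap())
cv2.imwrite("pics/sd3c.png",cv2.resize(cv2.imread("pics/sd3.png")[180:400,200:520],None,fx=2,fy=2))
```

```text
edge in tool [[52.4, -26.9, -16.9], [52.4, -0.5, -16.9], [52.4, 25.8, -16.9]]
off -0.5894241427933622 [ 454.58647948 -270.74115577    0.        ]
11.0 [-0.3 -0.1 -0.4] [ 454.5 -270.6   10.8]
10.0 [0.1 0.5 0.4] [ 454.6 -270.8   10. ]
9.0 [ 0.1 -0.1  1.4] [ 454.8 -270.9    9.2]
8.0 [-3.2  2.4  9.8] [ 454.9 -271.     9.2]
11.45 53.80455150514162
```

View pics/sd3c.png

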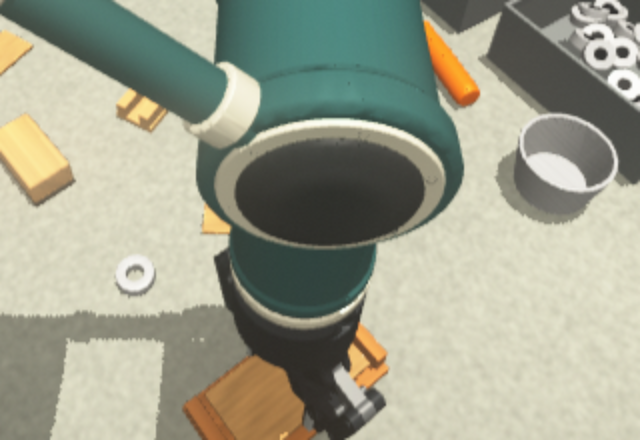

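The arm hides part of the board in the side view, but the visible part lies between the end blocks, and contact force appears at the expected height. I'll release, back off and check.

Run:
```python
from h import *
ctrl.move_gripper(75)
p=ctrl.read_ee_pos(); ctrl.move_straight([p[0],p[1],131],feed=100); ctrl.move_gripper(85)
C,p,d=shot("wrist","wc2"); P=cloud(C,d); hsv=cv2.cvtColor(p,cv2.COLOR_RGB2HSV)
k=(hsv[...,1]>70)&(hsv[...,0]<30)
reg=np.zeros_like(k); reg[100:290,270:390]=1
Z=P[...,2]; print("z profile",[round(float(Z[v,328]),1) for v in range(110,280,8)])
print("across",[round(float(Z[188,u]),1) for u in range(280,376,6)])
print(ctrl.read_time_s())
cv2.imwrite("pics/wc2c.png",cv2.resize(cv2.imread("pics/wc2.png")[90:300,220:440],None,fx=2.5,fy=2.5))
```

```text
z profile [2.7, 25.2, 7.7, 23.5, 23.6, 23.8, 23.4, 23.3, 23.6, 22.2, 23.3, 23.5, 22.5, 23.0, 24.0, 23.5, 23.9, 21.8, 20.8, 25.4, -0.6, -1.8]
across [-0.4, 7.2, 23.2, 23.2, 22.8, 23.3, 23.3, 24.0, 22.9, 23.6, 22.7, 23.9, 23.2, 7.5, -0.7, 0.1]
13.4917
```

View pics/wc2c.png

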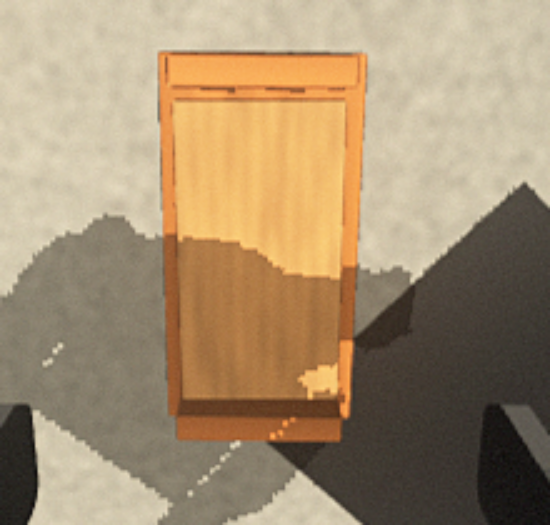

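The board lies flat at about 23.5 mm, between the blocks and centred at full-frame (325,190). The plate is next; first I'll check that the final poses are reachable.

```bash
cat > fin.py <<'E'
from h import *
def fin(phi,yaw,target,m=(-47,0,-6)):
    h=np.array([np.cos(yaw),np.sin(yaw),0]); up=np.array([0,0,1.])
    z=np.cos(phi)*h-np.sin(phi)*up; y=np.sin(phi)*h+np.cos(phi)*up
    Rm=np.c_[np.cross(y,z),y,z]; return (np.array(target)-Rm@np.array(m)).tolist(),R.from_matrix(Rm).as_quat()
E
python3 - <<'E'
from fin import *
for phi in (20,30,40,45):
    for yaw in (-1.0,-.7,-.5,-.3,0,.3):
        r=[ctrl.ik(*fin(np.radians(phi),yaw,[454,-270.8,h])) for h in (124,180)]
        print(phi,yaw,[None if q is None else np.round(q,2).tolist() for q in r])
q=ctrl.ik([491.2,277.3,27],down(1.271-np.pi/2)); print(np.round(q,2))
E
```

```text
20 -1.0 [None, [-0.0, -0.0, 2.54, 4.44, 0.96, 2.52]]
20 -0.7 [None, None]
20 -0.5 [None, None]
20 -0.3 [None, None]
20 0 [None, None]
20 0.3 [None, [-1.25, 0.05, 2.49, 1.38, 1.27, -2.5]]
30 -1.0 [None, None]
30 -0.7 [None, None]
30 -0.5 [None, None]
30 -0.3 [None, None]
30 0 [None, None]
30 0.3 [[-1.18, 0.06, 2.48, 1.33, 1.09, -2.46], [-1.18, -0.08, 2.46, 1.25, 1.14, -2.29]]
40 -1.0 [None, [-0.14, -0.17, 2.42, -1.26, 0.65, 1.83]]
40 -0.7 [None, [-0.31, -0.33, 2.53, -1.25, 0.31, 1.49]]
40 -0.5 [None, None]
40 -0.3 [None, None]
40 0 [[-0.95, -0.19, 2.57, 1.38, 0.68, -2.06], [-0.95, -0.32, 2.53, 1.19, 0.73, -1.8]]
40 0.3 [[-1.08, -0.05, 2.45, 1.16, 0.96, -2.2], [-1.08, -0.16, 2.41, 1.07, 1.03, -2.04]]
45 -1.0 [[-0.18, -0.08, 2.42, -1.26, 0.57, 1.85], [-0.18, -0.18, 2.38, -1.06, 0.63, 1.61]]
45 -0.7 [None, [-0.34, -0.32, 2.48, -0.85, 0.34, 1.08]]
45 -0.5 [[-0.49, -0.26, 2.57, -0.1, 0.05, 0.11], [-0.49, -0.38, 2.52, -0.02, 0.22, 0.03]]
45 -0.3 [None, [-0.67, -0.39, 2.53, 0.8, 0.36, -1.03]]
45 0 [[-0.89, -0.21, 2.53, 1.2, 0.63, -1.84], [-0.89, -0.32, 2.48, 1.02, 0.7, -1.61]]
45 0.3 [[-1.03, -0.08, 2.43, 1.06, 0.91, -2.06], [-1.03, -0.19, 2.38, 0.97, 0.98, -1.91]]
[ 0.47  0.27  2.01 -0.    0.86  0.77]
```

Run:
```python
from fin import *
g=[491.2,277.3]; o=down(1.271-np.pi/2)
p=ctrl.read_ee_pos(); ctrl.move_straight([p[0],p[1],180],feed=150)
ctrl.move_pose(g+[140],o); ctrl.move_straight(g+[27],feed=80); f0=np.array(ctrl.read_contact_force())
ctrl.move_gripper(5)
print("gap",ctrl.read_finger_gap(),ctrl.read_grasp_force(),(np.array(ctrl.read_contact_force())-f0).round(1),np.round(ctrl.read_ee_pos(),1),f0.round(1))
ctrl.move_straight(g+[50],feed=40); print((np.array(ctrl.read_contact_force())-f0).round(1))
ctrl.move_straight(g+[170],feed=120)
shot("wrist","wp3"); shot("side","sp3")
print("gap",ctrl.read_finger_gap(),ctrl.read_grasp_force(),np.array(ctrl.read_contact_force()).round(2),ctrl.read_time_s())
cv2.imwrite("pics/both3.png",np.vstack([cv2.imread("pics/wp3.png")[120:400],cv2.imread("pics/sp3.png")[:250]]))
```

```text
gap 9.132196084063718 58.65928530693054 [ 0.3  0.4 -0.4] [491.3 277.4  27.1] [-0.5  0.4  1. ]
[ 0.8 -0.5 -1.7]
gap 8.963330288372635 58.48388135433197 [ 0.38 -0.25 -1.95] 20.1667
```

View pics/both3.png

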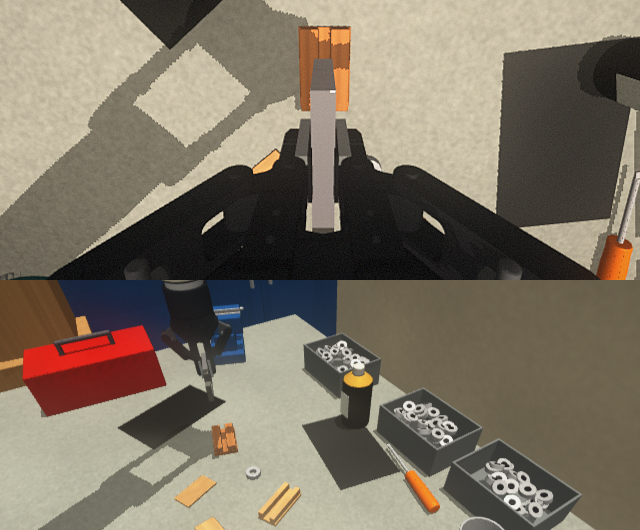

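The plate is out of the rack and gripped on its plain part, upright at about (322,270) in the wrist frame. The force reading suggests roughly 0.17 kg. Now I'll carry it across and turn it.

Run:
```python
from fin import *
ph,yw=np.radians(42),.3
hi=fin(ph,yw,[454,-270.8,230]); lo=fin(ph,yw,[454,-270.8,130])
print(hi[0],lo[0],[np.round(ctrl.ik(*x),2) for x in (hi,lo)])
g=[491.2,277.3]
ctrl.move_straight(g+[240],feed=150)
ctrl.move_pose([480,-150,260],down(yw)); print(np.round(ctrl.read_joints(),2))
try: ctrl.move_straight(hi[0],hi[1],feed=80); print("straight")
except ctrl.Unreachable as e: print("unreach",e); ctrl.move_pose(*hi)
print(np.round(ctrl.read_joints(),2))
try: ctrl.move_straight(lo[0],feed=50)
except ctrl.Unreachable as e: print("unreach2",e)
print(np.round(ctrl.read_ee_pos(),1),np.round(ctrl.read_joints(),2),ctrl.read_finger_gap(),ctrl.read_grasp_force(),ctrl.read_time_s())
C,p,d=shot("side","sf4"); shot("wrist","wf4"); shot("top","tf4")
cv2.imwrite("pics/both4.png",np.vstack([np.hstack([cv2.imread("pics/sf4.png")[100:400,240:640],cv2.imread("pics/tf4.png")[100:400,240:640]]),np.pad(cv2.imread("pics/wf4.png")[120:400],((0,0),(0,160),(0,0)))]))
```

```text
[444.37027049781767, -224.58149913667023, 225.98521636184685] [444.37027049781767, -224.58149913667023, 125.98521636184685] [array([-1.06, -0.25,  2.36,  0.97,  1.08, -1.87]), array([-1.06, -0.07,  2.44,  1.11,  0.95, -2.13])]
[-0.35 -0.08  1.93  0.    1.3  -0.65]
straight
[-1.06 -0.25  2.36  0.97  1.08 -1.87]
[ 444.5 -224.8  126.3] [-1.06 -0.07  2.44  1.11  0.95 -2.13] 9.37110607860415 58.56821537017822 25.8417
```

View pics/both4.png

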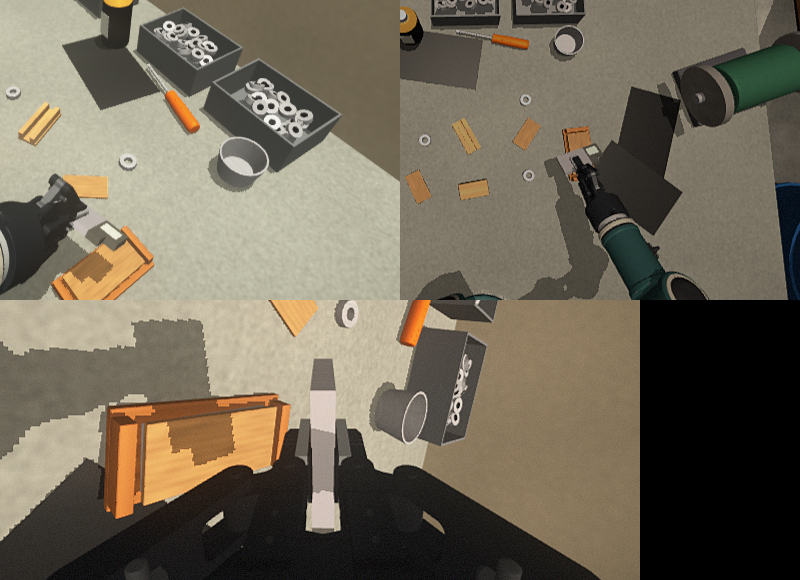

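The side and top views show the paper label facing up on the matte end, over the cradle. In the top view the label is at full-frame (432,248). The board is still in its seat. I'll check the label's position numerically, then hand in.

Run:
```python
from h import *
z=np.load("tf4.npz"); C=cam("top"); P=cloud(C,z["d"])
print("label",np.median(P[246:251,430:435].reshape(-1,3),0).round(1), onplane(C,[[432,248]],133).round(1))
z=np.load("sf4.npz"); C=cam("side"); P=cloud(C,z["d"]); k=np.zeros(P.shape[:2],bool); k[300:400,280:400]=1
k&=(P[...,2]>95)&(P[...,1]<-250); print("side pts of matte end",k.sum(),np.median(P[k],0).round(1),P[k].min(0).round(),P[k].max(0).round())
ctrl.dwell(.5); print(np.abs(ctrl.read_dq()).max(),ctrl.read_grasp_force(),ctrl.read_time_s())
```

```text
label [ 467.5 -268.2  127.9] [[ 467.6 -266.6  133. ]]
side pts of matte end 1906 [ 404.2 -261.4  150.1] [ 328. -420.  111.] [ 478. -250.  572.]
0.0016081714939786497 58.568825125694275 26.4917
```

```bash
python3 -c "
from station import ctrl
print(ctrl.sign_off())"
```

```text
the job is handed in; nothing more can be done
None
```

I handed the job in at about 26 s (the result was not reported back): the separator lies flat on the cradled plate and released, and the notched plate is held by its plain part with its label about 14 mm off the cradle's centre, about 10 cm above the stack, tilted face-up to about 0.73 rad from vertical (limit 0.96).

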